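Swap the dosing cartridge in a push-push bay

ROBOT

A 6-joint arm with a two-finger parallel gripper is mounted at the origin on the work surface. World frame = base frame: x ahead of the robot, y to its left, z up, the work surface at z = 0. Lengths are in m, angles in rad, forces in N, time in s.
With the tool pointing down it reaches from about 0.4 to 0.925 m from the base axis. Payload 12.5 kg.
Tool frame: the origin (TCP) lies on the centre line of the jaws, within the pads' length; the fingertips stand 19 mm ahead of it and the grasp point (between the pads) is the TCP (arm.tip_reach is the distance from the TCP to the fingertips, in m); x points along the fingers, y is the direction in which the jaws open and shut, and the axes are right-handed (so a half turn about x gives the same grasp; the last joint's range is limited). The gripper opens to 95 mm and grips with 3 to 60 N. Pads are 20 mm wide; open, the fingers measure 119 mm over their backs; the gripper's body (75 mm by 180 mm) begins 59 mm behind the grasp point.
Start: joints at [1.132, 0.491, 1.559, -0, 1.092, -0.106], TCP at [0.204, 0.591, 0.234] pointing down, gripper open.
Joint ranges: [-3.1, 3.1], [-0.84, 2.19], [0.05, 2.79], [-1.13, 4.28], [0.06, 2.93], [-2.69, 2.69]. Speed limits (rad/s): [2.22, 2.22, 2.79, 3.14, 3.14, 3.14].

INTERFACE

Orientations are given as a rotation vector (axis times angle).
In Python, from bench import arm, vision, finder gives the robot as it stands.
- The arm moves only by the tool jog_arm, never from a script. Its argument "steps" is a list that holds one entry, the list of rows, each a list of 6 numbers: the shift along the tool's x, y, z in m, then the turn, a rotation vector about the tool's x, y, z in rad. A call has 1 to 20 rows; each row is the pose to reach, as a shift and turn from the pose commanded when the call began, along the tool's axes at that moment; what a row does not reach only later rows make up. A row lasts 1/12 s, in which the tool goes at most 41.7 mm and 7.16 degrees, less where a joint would pass 70% of its speed; a pose out of reach is approached as far as the arm can. A call with a gripper value outside its range is refused whole. "gripper" is the opening, from 0 (shut) to 1 (fully open), set as the call begins (left out, the last holds). The fingers move at their own pace and stop on an object; the grip force is fixed at half the most. Time passes only in rows, so rows that repeat a pose let the fingers close. It gives the time, the measured TCP pose, the force and the opening at its end, in the units of the state.
- arm.read_state(): the state, without advancing time (a new reading comes with each control period).
- vision.snapshot(name): name is "side" or "top"; returns a dict with "pixels" (480x640x3 uint8, red, green, blue), "intrinsics" (3x3 intrinsics, pixels), "rvec" (rotation vector, rad) and "tvec" (3), from world to camera coordinates, as OpenCV has them. Camera axes: x right, y down, z forward; pixel columns grow to the right and rows downward; lengths in m; the calibration is good to about 2 mm. A picture is of the moment at which its call begins. There is no depth.
- arm.sign_off(): hands the job in, once; it reports no verdict.
Trained networks look in the newest picture that a camera, given by its name, has taken for a name from the list of things; names that differ only in an ending like _2 or _b are one class to them, and where a whole thing is asked for, a point or a joint stands for the part that bears it (a point fixed in the world has none). Each returns a list of dicts, best first, with "conf" (0 to 1); they miss things now and then, are a little off and sometimes report something else, mostly with a low value. They report only what shows in the picture. A call takes as long as a camera call. They do not tell look-alikes from the thing itself.
- finder.look_for(camera, target): "extent" ([left, top, right, bottom] in pixels, round what is visible of it).
- finder.pinpoint(camera, target): "point" ([column, row] in pixels: a listed point, or the origin of a listed thing).
The state is a dict: "clock": time; "q": joint angles; "qvel": joint speeds; "effort": joint torques, N m; "ee_pos": TCP position; "ee_rot": TCP orientation; "contact_force": force on the tool from outside, world axes, zero at the start; "wrist_torque": the same for the moment, N m; "grip_width": finger opening in m.
Only numpy, scipy, OpenCV 4.12 (cv2) and the standard library are available. Lean on these libraries where they do the work, as an engineer would, in place of code of your own. Each camera call takes 0.05 s, during which the arm holds its last target. There are 200 camera calls.

TASK

Change the cartridge in the laundry dosing unit: press the empty grey-capped cartridge down until its push-push catch lets go and it pops up by itself, then lift it out and put it in the orange crate. Then slide the full blue-capped cartridge into the slot and press it fully home so that the catch holds it down when you let go. Press gently, feeling for the end stop and never forcing it, and leave the bottle, the tub and the brush where they are.

Things in the scene. Friction and masses are not known exactly. Their poses are not given: they have to be found in the camera images.
- bay: The white dosing unit, a fixed block 160 x 180 x 90 mm (its x, y, z), grey control panel on its -x face; origin at the centre of its underside. The hidden catch depth differs by 11 mm from unit to unit: press till the end stop is felt, then let go. Pressed slowly (15 mm/s) it takes 4 to 14 N before the stop, more if fast; 16 to 22 N shows the stop; over 28 N between cartridge and unit breaks it.
- slot (a point): Centre of the mouth of the cartridge slot, in the plane of the unit's top, 90 mm above the table, inside a flat blue frame. The slot goes straight down; 30.5 mm wide along its x, 66.5 mm along its y, with a 5 mm lead-in chamfer. Its axes are the unit's. Pawls in it grip the cartridge while the carriage is more than about 5 mm down: a held cartridge cannot be pulled out.
- carriage (a joint): How far the sprung carriage in the slot is pushed down (m), 0 = up. The cartridge standing on it has its top 70 mm above the unit's top at 0 and sinks with it. Push-push catch: pressed past its trip point and let go, it stays held at 12 to 23 mm; pressed past it again and let go, it comes up to 0. The trip point lies 12 mm below the held height (24 to 35 mm), the firm end stop 2.5 mm lower still.
- spent_mid (a point): Centre of the empty cartridge, a white upright slab with a grey top part (35 mm high), 28 x 64 x 115 mm (its x, y, z), 0.10 to 0.16 kg; this point is half-way up, 57.5 mm below its top. At the start it stands in the slot held down by the catch, its top 47 to 58 mm above the unit. x is its thin side, z points up.
- fresh_mid (a point): Centre of the full cartridge, the same shape and size (28 x 64 x 115 mm, point half-way up) with a blue top part, 0.2 to 0.3 kg, standing upright on the table. Its bottom 4 mm are stepped in by 2.5 to 3 mm a side. x is its thin side, z points up. Either way round fits the slot, with its z up and its x along the slot's x.
- crate: Open orange crate for empties, 160 x 150 x 60 mm outside (its x, y, z), walls and floor 5 mm thick, fixed on the table; origin at the centre of its underside.
- softener: Bystander: green bottle 66 mm across, 200 mm high, standing; origin at the centre of its underside.
- tub: Bystander: white tub 90 mm across, 110 mm high, standing; origin at the centre of its underside.
- brush: Bystander: brush lying on the table; origin near its middle.
Things that resemble listed ones, but are neither listed nor needed, are in the scene too. What is shaped like the part that bears fresh_mid but yellow is not meant.

How it is judged:
On the way, in this order (a step that is already met when the one before it is completed fails the run):
1. the empty cartridge has popped up in the slot, the carriage right up (value of joint carriage below 0.004 m and horizontal distance between spent_mid and slot below 0.006 m and z of spent_mid in the frame of slot below 0.02 m), for 0.2 s.
2. the empty cartridge is in the crate, let go (x of spent_mid in the frame of crate between -0.08 and 0.08 m and y of spent_mid in the frame of crate between -0.075 and 0.075 m and height (world z) of spent_mid below 0.075 m and contact force between spent and the fingers below 0.1 N and linear speed of spent below 0.05 m/s), for 0.2 s.
At the end, for the whole second after the job is handed in: The full cartridge stands upright in the slot (within 6 mm and 0.08 rad) with the carriage held down by the catch (carriage 10 to 25 mm, cartridge standing on it), at rest; the empty cartridge lies or stands at rest in the crate (centre within the crate's sides and below 75 mm); everything let go (x of spent_mid in the frame of crate between -0.08 and 0.08 m and y of spent_mid in the frame of crate between -0.075 and 0.075 m and height (world z) of spent_mid below 0.075 m and value of joint carriage between 0.01 and 0.025 m and horizontal distance between fresh_mid and slot below 0.006 m and angle between fresh_mid's own z axis and vertical below 0.08 rad and z of fresh_mid in the frame of slot between -0.013 and 0.004 m and linear speed of each of fresh, spent below 0.01 m/s); the robot touches nothing.
It fails at once if more than 28 N between a cartridge and the dosing unit (contact force between any of spent, fresh and bay above 28 N).
It fails at once if bottle, tub or brush moved more than 30 mm (distance of any of softener, tub, brush from where it was at the start of the episode above 0.03 m).
It also fails if it takes over 72 s, if anything falls off the work surface, if the arm or the gripper's body presses on something with over 40 N, if the wrist force passes 120 N, or if a joint passes its speed limit or range.

## Working session

There is one attempt and no reset: what is moved stays moved. The work goes in short steps, Python scripts to look and compute and a tool call to move; the robot and the scene stay as the last step left them, time stands still between calls to the robot, and variables do not carry over. Pictures are saved under pics/ and viewed, about 8 in all and at most 12, crops included, and the job is handed in when it is done.

Besides the shell and the picture viewer there is one more tool, called after "Request:" in YAML: its name, and indented under it one key for each argument. jog_arm: Moves the arm, as the interface text tells. Its arguments: {"type":"object","properties":{"steps":{"type":"array","items":{"type":"array","items":{"type":"array","items":{"type":"number"}}}},"gripper":{"type":"number"}},"required":["steps"]}

```bash
mkdir -p pics; ls; cat > h.py <<'E'
import numpy as np, cv2, json
from bench import arm, vision, finder
def snap(n,f=None):
    s=vision.snapshot(n)
    if f: cv2.imwrite('pics/'+f,cv2.cvtColor(s['pixels'],cv2.COLOR_RGB2BGR))
    return s
def cam(s):
    R=cv2.Rodrigues(np.array(s['rvec'],float))[0]; return np.array(s['intrinsics']),R,np.array(s['tvec']).ravel()
def ray(s,p):
    K,R,t=cam(s); d=R.T@np.linalg.inv(K)@np.array([p[0],p[1],1.]); return -R.T@t,d
def atz(s,p,z):
    c,d=ray(s,p); return c+d*(z-c[2])/d[2]
def proj(s,P):
    K,R,t=cam(s); return cv2.projectPoints(np.array(P,float).reshape(-1,3),np.array(s['rvec'],float),np.array(s['tvec'],float),K,None)[0].reshape(-1,2)
def tri(s1,p1,s2,p2):
    c1,d1=ray(s1,p1);c2,d2=ray(s2,p2)
    a=np.linalg.lstsq(np.c_[d1,-d2],c2-c1,rcond=None)[0]
    A=c1+d1*a[0];B=c2+d2*a[1];return (A+B)/2,np.linalg.norm(A-B)
E
python3 - <<'E'
from h import *
S={n:snap(n,n+'0.png') for n in('top','side')}
for n in S:
    print(n,'cam',ray(S[n],(320,240))[0].round(3))
for t in['slot','spent_mid','fresh_mid','crate','bay','softener','tub','brush']:
    o={}
    for n in S: o[n]=[(np.round(d['point']).tolist(),round(d['conf'],2)) for d in finder.pinpoint(n,t)][:3]
    print(t,o)
    if o['top'] and o['side']: print('  tri',tri(S['top'],o['top'][0][0],S['side'],o['side'][0][0]))
print(arm.read_state())
E
```

```text
pics
top cam [0.504 0.013 0.995]
side cam [ 0.04  -0.651  0.749]
slot {'top': [([294.0, 211.0], 0.64)], 'side': [([315.0, 224.0], 0.68)]}
  tri (array([0.58093502, 0.05882056, 0.08372723]), np.float64(0.009520297961807566))
spent_mid {'top': [([298.0, 214.0], 0.79)], 'side': [([316.0, 226.0], 0.82)]}
  tri (array([0.57550142, 0.04990975, 0.08584929]), np.float64(0.007575055456055692))
fresh_mid {'top': [([211.0, 310.0], 0.88), ([168.0, 281.0], 0.86), ([166.0, 330.0], 0.78)], 'side': [([163.0, 221.0], 0.83), ([203.0, 238.0], 0.83), ([203.0, 206.0], 0.82)]}
  tri (array([0.34845414, 0.23519371, 0.10518753]), np.float64(0.0781965075215689))
crate {'top': [([459.0, 288.0], 0.56), ([299.0, 219.0], 0.28)], 'side': [([382.0, 391.0], 0.8)]}
  tri (array([ 0.42621804, -0.30617411,  0.01151511]), np.float64(0.0010814695463187728))
bay {'top': [([299.0, 220.0], 0.62), ([449.0, 178.0], 0.48)], 'side': [([321.0, 251.0], 0.69)]}
  tri (array([0.57406937, 0.04575843, 0.01746053]), np.float64(0.007535634751619747))
softener {'top': [([188.0, 178.0], 0.63)], 'side': [([287.0, 193.0], 0.64)]}
  tri (a
[... 395 characters left out ...]
22310136173516747))
{'clock': 0.9, 'q': array([ 1.13238808e+00,  4.90873356e-01,  1.55887185e+00, -4.56870846e-05,
        1.09170475e+00, -1.05596659e-01]), 'qvel': array([ 4.98907705e-05, -4.16704363e-04,  4.13238878e-04,  5.81704820e-04,
       -2.84789589e-04,  1.78859467e-04]), 'effort': array([-1.46482293e-03, -6.12454391e+01, -2.58419627e+01,  6.93016662e-02,
        4.45537199e-02,  1.94061620e-06]), 'ee_pos': array([0.20418585, 0.59073301, 0.23368721]), 'ee_rot': array([ 0.26125197,  1.55489625, -0.26105241]), 'contact_force': array([ 9.15302250e-01, -4.01419500e-04, -7.14878969e-02]), 'wrist_torque': array([-0.09998113,  0.02407183,  0.0712969 ]), 'grip_width': 0.09507129434474484}
```

View pics/top0.png

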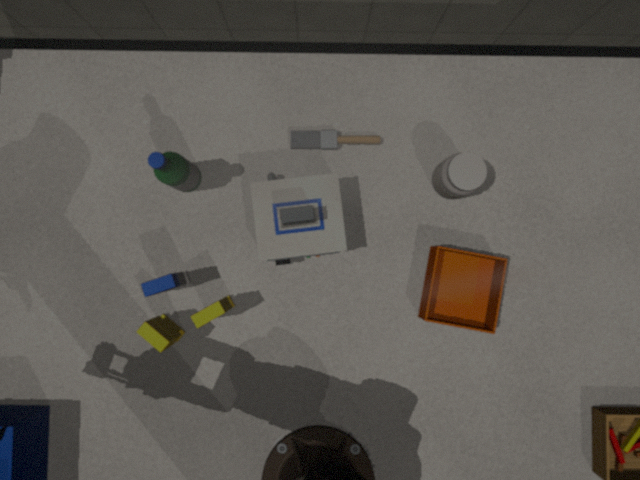

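View pics/side0.png

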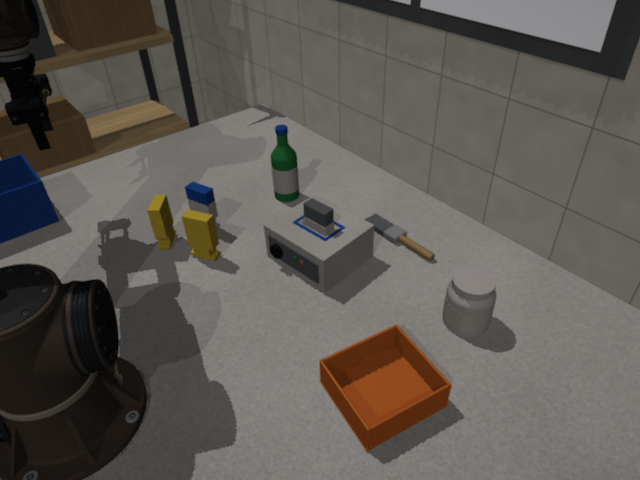

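The top view shows the unit at about (300,217) with a grey-capped cartridge in the blue frame, the blue-capped cartridge at (158,285), the yellow decoys at (213,312) and (161,333), and the crate at (464,288). The side view agrees. Next I'll refine the poses by fitting box silhouettes.

```bash
cat >> h.py <<'E'
from scipy.optimize import minimize
def mask(s,lo,hi,roi):
    h=cv2.cvtColor(s['pixels'],cv2.COLOR_RGB2HSV); m=cv2.inRange(h,np.array(lo),np.array(hi))
    k=np.zeros_like(m); l,t,r,b=roi; k[t:b,l:r]=m[t:b,l:r]
    n,lab,st,_=cv2.connectedComponentsWithStats(k); 
    return (lab==1+np.argmax(st[1:,4])).astype(np.uint8)
def fit(views,dims,z0,z1,x0,U=4):
    """views: [(snap,mask)]; box dims xy, between z0 and z1; returns x,y,yaw, IoU loss"""
    big=[(s,cv2.resize(m,None,fx=U,fy=U,interpolation=cv2.INTER_LINEAR)) for s,m in views]
    def cost(v):
        c,sn=np.cos(v[2]),np.sin(v[2]); P=[(v[0]+c*a-sn*b,v[1]+sn*a+c*b,z) for a in(-dims[0]/2,dims[0]/2) for b in(-dims[1]/2,dims[1]/2) for z in(z0,z1)]
        L=0
        for s,m in big:
            h=cv2.convexHull((((proj(s,P)+.5)*U-.5)*16).astype(np.int32)); r=np.zeros_like(m); cv2.fillConvexPoly(r,h,1,shift=4)
            L+=1-(r&m).sum()/max(1,(r|m).sum())
        return L/len(big)
    best=min((minimize(cost,[x0[0],x0[1],y],method='Nelder-Mead',options=dict(initial_simplex=np.array([[x0[0],x0[1],y]]+[[x0[0]+.015,x0[1],y],[x0[0],x0[1]+.015,y],[x0[0],x0[1],y+.3]]),xatol=1e-4,fatol=1e-5)) for y in x0[2]),key=lambda r:r.fun)
    return best.x.round(4),round(best.fun,3)
E
python3 - <<'E'
from h import *
T=snap('top');S=snap('side')
B=((100,120,40),(130,255,255)); Y=((22,100,40),(34,255,255)); O=((3,120,50),(17,255,255))
ys=[-1.2,-.6,0,.6,1.2]
ft=mask(T,*B,(130,265,195,300)); fs=mask(S,*B,(180,175,222,215))
for nm,v in(('top',[(T,ft)]),('side',[(S,fs)]),('both',[(T,ft),(S,fs)])): print('fresh',nm,fit(v,(.028,.064),.08,.115,(.40,.28,ys)),[int(m.sum()) for _,m in v])
m=mask(T,*B,(265,190,335,245)); c=cv2.convexHull(cv2.findNonZero(m)).reshape(-1,2)
print('frame',cv2.minAreaRect(np.array([atz(T,p,.09)[:2]*1000 for p in c],np.float32)))
m=mask(S,*B,(285,205,350,242)); c=cv2.convexHull(cv2.findNonZero(m)).reshape(-1,2)
print('frame side',cv2.minAreaRect(np.array([atz(S,p,.09)[:2]*1000 for p in c],np.float32)))
ct=mask(T,*O,(400,230,520,345)); cs=mask(S,*O,(300,310,470,460))
print('crate',fit([(T,ct),(S,cs)],(.16,.15),0,.06,(.43,-.31,[-.3,0,.3]),2))
for n,r,g in(('yA',(187,290,240,332),(.36,.2)),('yB',(135,310,190,355),(.32,.3))): 
    print(n,fit([(T,mask(T,*Y,r))],(.028,.064),0,.115,(*g,ys)))
E
```

```text
fresh top (array([ 0.4337,  0.319 , -2.8589]), np.float64(0.249)) [424]
fresh side (array([ 0.4355,  0.3223, -2.9463]), np.float64(0.13)) [448]
fresh both (array([ 0.4338,  0.3195, -2.8556]), np.float64(0.204)) [424, 448]
frame ((566.46142578125, 46.13857650756836), (47.86733627319336, 96.8161849975586), 5.282835006713867)
frame side ((576.7279052734375, 48.65026092529297), (61.88307571411133, 98.2801513671875), 7.314420223236084)
crate (array([ 0.4276, -0.3042, -0.1709]), np.float64(0.036))
yA (array([0.377 , 0.222 , 0.5184]), np.float64(0.154))
yB (array([ 0.3325,  0.3284, -0.7157]), np.float64(0.271))
```

```bash
python3 - <<'E'
from h import *
T=snap('top');S=snap('side')
def box(s,x,y,w,dx,dy,z,im,col=(255,0,0)):
    c,n=np.cos(w),np.sin(w);P=[(x+c*a-n*b,y+n*a+c*b,z) for a,b in((-dx,-dy),(dx,-dy),(dx,dy),(-dx,dy))]
    return proj(s,P)
out=[]
for s,r in((T,(255,175,335,235)),(T,(135,262,215,322)),(S,(280,192,360,252)),(S,(170,172,250,232))):
    im=s['pixels'][r[1]:r[3],r[0]:r[2]].copy(); im=cv2.convertScaleAbs(im,alpha=1.6); im=cv2.resize(im,None,fx=5,fy=5,interpolation=cv2.INTER_NEAREST)
    for b,col in((box(s,.5745,.0475,.105,.031,.049,.09,0),(255,0,0)),(box(s,.434,.3195,.285,.014,.032,.115,0),(255,255,255)),(box(s,.434,.3195,.285,.014,.032,.08,0),(0,255,0)),(box(s,.5745,.0475,.105,.014,.032,.1425,0),(255,255,0))):
        cv2.polylines(im,[((b-np.array(r[:2])+.5)*5).astype(np.int32)],True,col)
    out.append(im)
o=np.vstack([np.hstack(out[:2]),np.hstack(out[2:])]); cv2.imwrite('pics/z1.png',o[...,::-1])
E
```

```text
(no output)
```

View pics/z1.png

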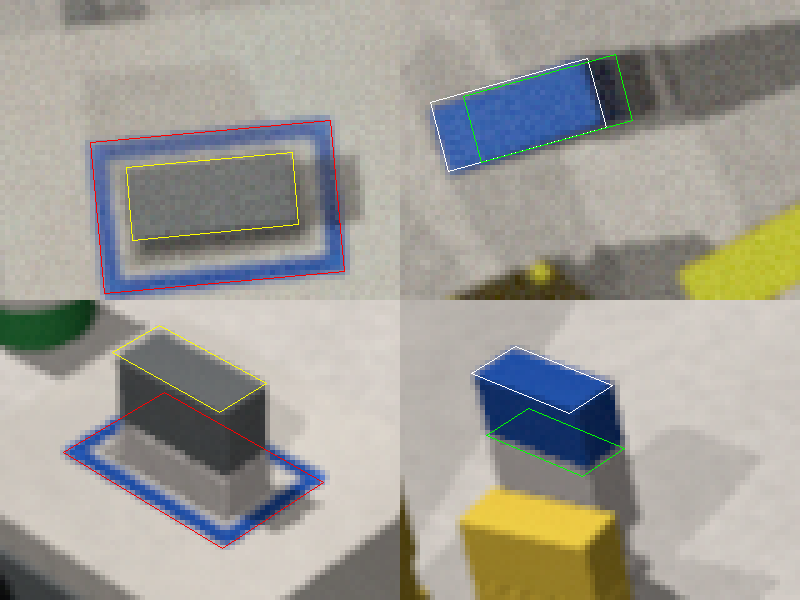

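The overlay puts the slot at about (0.5745, 0.0475), yaw 0.105, and the fresh cartridge at about (0.434, 0.320), yaw 0.285. Both match the two views to within 1–2 mm. I'll compute the first move now.

```bash
cat >> h.py <<'E'
from scipy.spatial.transform import Rotation as Ro
def goal(pos,yaw,verb=1):
    st=arm.read_state(); R=Ro.from_rotvec(st['ee_rot']); y=R.as_matrix()[:,1]
    best=None
    for th in(yaw,yaw+np.pi):
        c,s=np.cos(th),np.sin(th); G=Ro.from_matrix(np.array([[0,0,-1],[c,s,0],[s,-c,0]]).T)
        r=(R.inv()*G).as_rotvec()
        if best is None or np.linalg.norm(r)<np.linalg.norm(best): best=r
    d=R.inv().apply(np.array(pos)-st['ee_pos'])
    print('row',d.round(4).tolist(),best.round(4).tolist(),'rows>=',max(np.linalg.norm(d)/.0417,np.linalg.norm(best)/.125).round(1),'jawyaw',np.arctan2(y[1],y[0]).round(3),'q6',st['q'][5].round(2))
E
python3 - <<'E'
from h import *
goal((.5745,.0475,.19),.105)
goal((.5745,.0475,.234),.105)
E
```

```text
row [0.0436, -0.3924, 0.5275] [1.133, -0.0, -0.0001] rows>= 15.8 jawyaw 1.238 q6 -0.11
row [-0.0004, -0.3924, 0.5275] [1.133, -0.0, -0.0001] rows>= 15.8 jawyaw 1.238 q6 -0.11
```

Request:
jog_arm:
  steps:
    - [[0.02,-0.3924,0.5275,1.133,0,0],[0.02,-0.3924,0.5275,1.133,0,0],[0.02,-0.3924,0.5275,1.133,0,0],[0.02,-0.3924,0.5275,1.133,0,0],[0.02,-0.3924,0.5275,1.133,0,0],[0.02,-0.3924,0.5275,1.133,0,0],[0.02,-0.3924,0.5275,1.133,0,0],[0.02,-0.3924,0.5275,1.133,0,0],[0.02,-0.3924,0.5275,1.133,0,0],[0.02,-0.3924,0.5275,1.133,0,0],[0.02,-0.3924,0.5275,1.133,0,0],[0.02,-0.3924,0.5275,1.133,0,0],[0.02,-0.3924,0.5275,1.133,0,0],[0.02,-0.3924,0.5275,1.133,0,0],[0.02,-0.3924,0.5275,1.133,0,0],[0.02,-0.3924,0.5275,1.133,0,0],[0.02,-0.3924,0.5275,1.133,0,0],[0.02,-0.3924,0.5275,1.133,0,0],[0.02,-0.3924,0.5275,1.133,0,0]]
  gripper: 0

```text
clock: 2.68
ee_pos: [0.5741, 0.0478, 0.2135]
ee_rot: [1.132, 1.258, -1.132]
contact_force: [-0.1, -0.0, 0.3]
grip_width: 0.0005
```

Request:
jog_arm:
  steps:
    - [[0.03,0,0,0,0,0],[0.0445,0,0,0,0,0],[0.0445,0,0,0,0,0],[0.0457,0,0,0,0,0],[0.0469,0,0,0,0,0],[0.0481,0,0,0,0,0],[0.0493,0,0,0,0,0],[0.0505,0,0,0,0,0],[0.0517,0,0,0,0,0],[0.0529,0,0,0,0,0],[0.0541,0,0,0,0,0],[0.0553,0,0,0,0,0],[0.0565,0,0,0,0,0]]

```text
clock: 3.77
ee_pos: [0.5749, 0.0475, 0.1576]
ee_rot: [1.132, 1.256, -1.131]
contact_force: [-1.2, -0.1, 7.4]
grip_width: 0.0003
```

Request:
jog_arm:
  steps:
    - [[0.001,0,0,0,0,0],[0.002,0,0,0,0,0],[0.003,0,0,0,0,0],[0.004,0,0,0,0,0]]

```text
clock: 4.1
ee_pos: [0.575, 0.0475, 0.1538]
ee_rot: [1.132, 1.256, -1.13]
contact_force: [-0.6, -0.5, 7.2]
grip_width: 0.0004
```

Request:
jog_arm:
  steps:
    - [[0.001,0,0,0,0,0],[0.002,0,0,0,0,0]]

```text
clock: 4.27
ee_pos: [0.575, 0.0475, 0.1519]
ee_rot: [1.132, 1.256, -1.13]
contact_force: [-1.3, -0.2, 7.9]
grip_width: 0.0003
```

Request:
jog_arm:
  steps:
    - [[0.001,0,0,0,0,0],[0.002,0,0,0,0,0]]

```text
clock: 4.43
ee_pos: [0.575, 0.0475, 0.1499]
ee_rot: [1.132, 1.256, -1.13]
contact_force: [-1.3, 0.1, 8.1]
grip_width: 0.0008
```

Request:
jog_arm:
  steps:
    - [[0.0008,0,0,0,0,0],[0.0016,0,0,0,0,0]]

```text
clock: 4.6
ee_pos: [0.575, 0.0475, 0.1483]
ee_rot: [1.132, 1.256, -1.13]
contact_force: [-1.5, -0.2, 7.7]
grip_width: 0.0002
```

Request:
jog_arm:
  steps:
    - [[0.0008,0,0,0,0,0],[0.0016,0,0,0,0,0]]

```text
clock: 4.77
ee_pos: [0.575, 0.0475, 0.1467]
ee_rot: [1.132, 1.256, -1.13]
contact_force: [-0.8, -0.7, 8.6]
grip_width: 0.0007
```

Request:
jog_arm:
  steps:
    - [[0.0006,0,0,0,0,0],[0.0012,0,0,0,0,0]]

```text
clock: 4.93
ee_pos: [0.575, 0.0475, 0.1455]
ee_rot: [1.132, 1.256, -1.13]
contact_force: [-0.5, -0.5, 8.4]
grip_width: 0.0008
```

Request:
jog_arm:
  steps:
    - [[0.0006,0,0,0,0,0],[0.0012,0,0,0,0,0]]

```text
clock: 5.1
ee_pos: [0.5751, 0.0475, 0.1444]
ee_rot: [1.132, 1.256, -1.13]
contact_force: [-1.3, -0.3, 8.9]
grip_width: 0.0005
```

Request:
jog_arm:
  steps:
    - [[0.0006,0,0,0,0,0]]

```text
clock: 5.18
ee_pos: [0.5751, 0.0475, 0.1439]
ee_rot: [1.133, 1.255, -1.13]
contact_force: [-2.1, 0.4, 13.1]
grip_width: 0.0006
```

Request:
jog_arm:
  steps:
    - [[0.0003,0,0,0,0,0]]

```text
clock: 5.27
ee_pos: [0.5753, 0.0475, 0.1438]
ee_rot: [1.133, 1.255, -1.13]
contact_force: [-1.4, -0.8, 12.8]
grip_width: 0.0
```

Request:
jog_arm:
  steps:
    - [[0.0004,0,0,0,0,0]]

```text
clock: 5.35
ee_pos: [0.5754, 0.0475, 0.1437]
ee_rot: [1.133, 1.255, -1.13]
contact_force: [-1.6, 0.1, 15.0]
grip_width: 0.0005
```

The force is rising without motion, so this is the end stop. I'll release.

Request:
jog_arm:
  steps:
    - [[0.0003,0,0,0,0,0],[-0.004,0,0,0,0,0],[-0.01,0,0,0,0,0],[-0.018,0,0,0,0,0],[-0.026,0,0,0,0,0],[-0.034,0,0,0,0,0],[-0.042,0,0,0,0,0],[-0.06,0,0,0,0,0],[-0.08,0,0,0,0,0],[-0.08,0,0,0,0,0]]
  gripper: 0.65

```text
clock: 6.18
ee_pos: [0.5756, 0.0476, 0.2259]
ee_rot: [1.134, 1.253, -1.128]
contact_force: [0.2, 0.7, -0.1]
grip_width: 0.0597
```

```bash
python3 - <<'E'
from h import *
S=snap('side'); T=snap('top')
r=(250,120,410,280)
im=cv2.resize(cv2.convertScaleAbs(S['pixels'],alpha=1.5)[r[1]:r[3],r[0]:r[2]],None,fx=3,fy=3,interpolation=0)
for z in(.125,.16):
    c,n=np.cos(.105),np.sin(.105);P=[(.5745+c*a-n*b,.0475+n*a+c*b,z) for a,b in((-.014,-.032),(.014,-.032),(.014,.032),(-.014,.032))]
    cv2.polylines(im,[((proj(S,P)-np.array(r[:2])+.5)*3).astype(np.int32)],True,(255,0,0))
cv2.imwrite('pics/pop.png',im[...,::-1])
goal((.5745,.0475,.145),.105)
E
```

```text
row [0.0778, -0.0001, 0.0] [0.0, 0.0001, -0.0012] rows>= 1.9 jawyaw 0.105 q6 -0.14
```

View pics/pop.png

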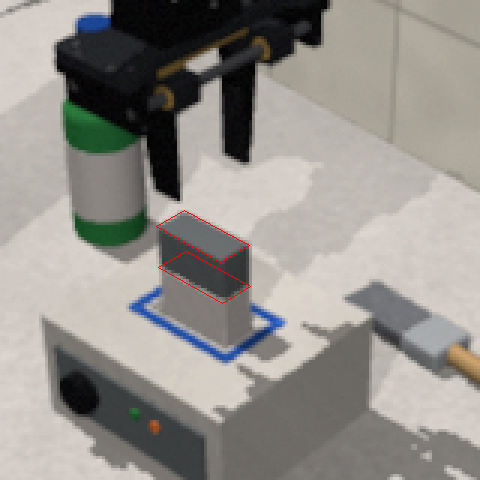

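The cartridge has popped up: its top at crop (203,235) lies right on the z = 0.16 outline. Now I'll grasp it.

Request:
jog_arm:
  steps:
    - [[0.035,0,0,0,0,0],[0.065,0,0,0,0,0],[0.082,0,0,0,0,0],[0.082,0,0,0,0,0]]

```text
clock: 6.62
ee_pos: [0.5724, 0.0476, 0.136]
ee_rot: [1.129, 1.263, -1.137]
contact_force: [-0.3, 0.2, -0.3]
grip_width: 0.0622
```

Request:
jog_arm:
  steps:
    - [[0,0,0,0,0,0],[0,0,0,0,0,0],[0,0,0,0,0,0],[0,0,0,0,0,0],[0,0,0,0,0,0],[0,0,0,0,0,0]]
  gripper: 0.1

```text
clock: 7.12
ee_pos: [0.5747, 0.0475, 0.1409]
ee_rot: [1.132, 1.256, -1.131]
contact_force: [0.3, 0.1, 2.6]
grip_width: 0.0282
```

Request:
jog_arm:
  steps:
    - [[-0.004,0,0,0,0,0],[-0.012,0,0,0,0,0],[-0.022,0,0,0,0,0],[-0.034,0,0,0,0,0],[-0.048,0,0,0,0,0],[-0.065,0,0,0,0,0],[-0.085,0,0,0,0,0],[-0.1,0,0,0,0,0],[-0.1,0,0,0,0,0]]

```text
clock: 7.87
ee_pos: [0.5755, 0.0475, 0.2441]
ee_rot: [1.134, 1.253, -1.128]
contact_force: [0.7, -0.8, -1.2]
grip_width: 0.0279
```

```bash
python3 - <<'E'
from h import *
print(arm.read_state()['contact_force'],arm.read_state()['grip_width'])
for y in(-.171,-.171+np.pi/2): goal((.4276,-.3042,.24),y)
E
```

```text
[ 0.66641757 -0.82077501 -1.17297453] 0.027938161380989274
row [0.0033, -0.184, 0.3343] [0.2761, -0.0001, -0.0056] rows>= 9.2 jawyaw 0.105 q6 -0.14
row [0.0033, -0.184, 0.3343] [-1.2947, 0.0042, -0.0043] rows>= 10.4 jawyaw 0.105 q6 -0.14
```

Request:
jog_arm:
  steps:
    - [[0,-0.184,0.3343,0.276,0,0],[0,-0.184,0.3343,0.276,0,0],[0,-0.184,0.3343,0.276,0,0],[0,-0.184,0.3343,0.276,0,0],[0,-0.184,0.3343,0.276,0,0],[0,-0.184,0.3343,0.276,0,0],[0,-0.184,0.3343,0.276,0,0],[0,-0.184,0.3343,0.276,0,0],[0,-0.184,0.3343,0.276,0,0],[0,-0.184,0.3343,0.276,0,0],[0,-0.184,0.3343,0.276,0,0],[0.03,-0.184,0.3343,0.276,0,0],[0.065,-0.184,0.3343,0.276,0,0],[0.1,-0.184,0.3343,0.276,0,0],[0.12,-0.184,0.3343,0.276,0,0],[0.128,-0.184,0.3343,0.276,0,0],[0.128,-0.184,0.3343,0.276,0,0],[0.128,-0.184,0.3343,0.276,0,0]]

```text
clock: 9.37
ee_pos: [0.4272, -0.3037, 0.1128]
ee_rot: [1.334, 1.124, -1.333]
contact_force: [0.1, -0.2, -1.3]
grip_width: 0.0282
```

Next I'll lower it to the floor while watching the force.

Request:
jog_arm:
  steps:
    - [[0.003,0,0,0,0,0],[0.005,0,0,0,0,0],[0.007,0,0,0,0,0],[0.009,0,0,0,0,0],[0.009,0,0,0,0,0]]

```text
clock: 9.78
ee_pos: [0.4265, -0.3042, 0.1032]
ee_rot: [1.334, 1.123, -1.334]
contact_force: [-0.9, 1.2, -1.0]
grip_width: 0.0277
```

Request:
jog_arm:
  steps:
    - [[0.001,0,0,0,0,0],[0.002,0,0,0,0,0],[0.002,0,0,0,0,0]]

```text
clock: 10.03
ee_pos: [0.4265, -0.3042, 0.1011]
ee_rot: [1.334, 1.124, -1.334]
contact_force: [-0.4, -0.1, -0.7]
grip_width: 0.0281
```

Request:
jog_arm:
  steps:
    - [[0.001,0,0,0,0,0],[0.002,0,0,0,0,0],[0.002,0,0,0,0,0]]

```text
clock: 10.28
ee_pos: [0.4266, -0.3043, 0.1008]
ee_rot: [1.334, 1.123, -1.334]
contact_force: [-3.9, 4.2, 20.6]
grip_width: 0.0276
```

Request:
jog_arm:
  steps:
    - [[-0.0015,0,0,0,0,0],[-0.0015,0,0,0,0,0],[-0.0015,0,0,0,0,0]]

```text
clock: 10.53
ee_pos: [0.4267, -0.3043, 0.1008]
ee_rot: [1.334, 1.123, -1.334]
contact_force: [-0.1, 0.6, 5.1]
grip_width: 0.0278
```

Request:
jog_arm:
  steps:
    - [[0,0,0,0,0,0],[0,0,0,0,0,0],[0,0,0,0,0,0],[0,0,0,0,0,0],[0,0,0,0,0,0],[-0.01,0,0,0,0,0],[-0.03,0,0,0,0,0],[-0.07,0,0,0,0,0],[-0.11,0,0,0,0,0],[-0.14,0,0,0,0,0],[-0.14,0,0,0,0,0]]
  gripper: 0.65

```text
clock: 11.45
ee_pos: [0.4279, -0.3053, 0.2472]
ee_rot: [1.333, 1.114, -1.331]
contact_force: [0.5, 0.2, -0.0]
grip_width: 0.0621
```

```bash
python3 - <<'E'
from h import *
S=snap('side'); T=snap('top')
a=np.vstack([S['pixels'][280:480,300:500],T['pixels'][220:360,380:580]])
cv2.imwrite('pics/crate.png',cv2.resize(cv2.convertScaleAbs(a,alpha=1.5),None,fx=1.7,fy=1.7)[...,::-1])
goal((.434,.32,.24),.285)
E
```

```text
row [0.0011, -0.099, -0.6164] [-0.4559, 0.002, -0.002] rows>= 15.0 jawyaw -0.171 q6 -0.57
```

View pics/crate.png

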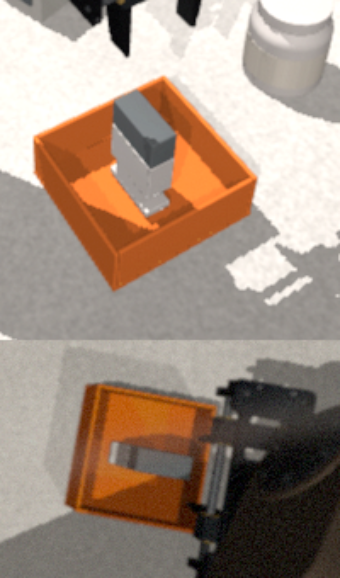

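The spent cartridge stands upright in the crate (crop (145,150)) and is let go. I'll move to the fresh one.

Request:
jog_arm:
  steps:
    - [[0,-0.099,-0.6164,-0.456,0,0],[0,-0.099,-0.6164,-0.456,0,0],[0,-0.099,-0.6164,-0.456,0,0],[0,-0.099,-0.6164,-0.456,0,0],[0,-0.099,-0.6164,-0.456,0,0],[0,-0.099,-0.6164,-0.456,0,0],[0,-0.099,-0.6164,-0.456,0,0],[0,-0.099,-0.6164,-0.456,0,0],[0,-0.099,-0.6164,-0.456,0,0],[0,-0.099,-0.6164,-0.456,0,0],[0,-0.099,-0.6164,-0.456,0,0],[0,-0.099,-0.6164,-0.456,0,0],[0,-0.099,-0.6164,-0.456,0,0],[0,-0.099,-0.6164,-0.456,0,0],[0,-0.099,-0.6164,-0.456,0,0],[0,-0.099,-0.6164,-0.456,0,0],[0,-0.099,-0.6164,-0.456,0,0],[0,-0.099,-0.6164,-0.456,0,0],[0,-0.099,-0.6164,-0.456,0,0]]

```text
clock: 13.13
ee_pos: [0.4338, 0.3189, 0.2402]
ee_rot: [0.996, 1.331, -0.999]
contact_force: [0.2, 0.4, 0.4]
grip_width: 0.0619
```

```bash
python3 - <<'E'
from h import *
goal((.434,.32,.095),.285)
S=snap('side'); r=(150,130,260,240)
im=cv2.resize(cv2.convertScaleAbs(S['pixels'],alpha=1.5)[r[1]:r[3],r[0]:r[2]],None,fx=4,fy=4,interpolation=0)
c,n=np.cos(.285),np.sin(.285);P=[(.434+c*a-n*b,.32+n*a+c*b,.115) for a,b in((-.014,-.032),(.014,-.032),(.014,.032),(-.014,.032))]
cv2.polylines(im,[((proj(S,P)-np.array(r[:2])+.5)*4).astype(np.int32)],True,(255,0,0))
cv2.imwrite('pics/fr.png',im[...,::-1])
E
```

```text
row [0.1452, 0.0007, -0.001] [-0.001, 0.0004, 0.0014] rows>= 3.5 jawyaw 0.284 q6 0.23
```

View pics/fr.png

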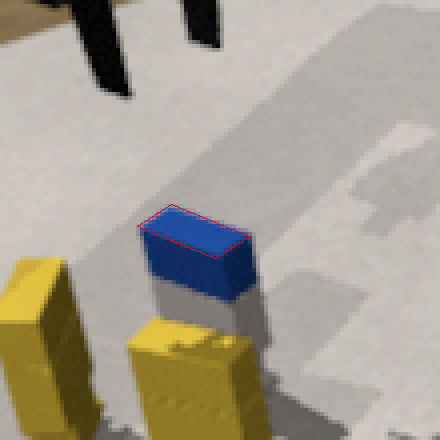

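The fresh cartridge's blue top is within about 1 px of the outline (crop (197,232)). I'll grasp it.

Request:
jog_arm:
  steps:
    - [[0.04,0.0007,-0.001,0,0,0],[0.08,0.0007,-0.001,0,0,0],[0.115,0.0007,-0.001,0,0,0],[0.135,0.0007,-0.001,0,0,0],[0.145,0.0007,-0.001,0,0,0],[0.145,0.0007,-0.001,0,0,0],[0.145,0.0007,-0.001,0,0,0]]

```text
clock: 13.77
ee_pos: [0.4348, 0.3208, 0.0964]
ee_rot: [0.998, 1.33, -0.997]
contact_force: [-0.3, 0.5, -0.1]
grip_width: 0.0618
```

Request:
jog_arm:
  steps:
    - [[0,0,0,0,0,0],[0,0,0,0,0,0],[0,0,0,0,0,0],[0,0,0,0,0,0],[0,0,0,0,0,0],[0,0,0,0,0,0]]
  gripper: 0.1

```text
clock: 14.27
ee_pos: [0.4343, 0.3213, 0.0961]
ee_rot: [0.997, 1.331, -0.996]
contact_force: [-1.0, -0.6, 10.9]
grip_width: 0.0277
```

Request:
jog_arm:
  steps:
    - [[-0.01,0,0,0,0,0],[-0.03,0,0,0,0,0],[-0.06,0,0,0,0,0],[-0.1,0,0,0,0,0],[-0.14,0,0,0,0,0],[-0.14,0,0,0,0,0],[-0.14,0,0,0,0,0]]

```text
clock: 14.85
ee_pos: [0.4346, 0.3214, 0.238]
ee_rot: [1.0, 1.329, -0.993]
contact_force: [-0.5, 0.5, -3.8]
grip_width: 0.028
```

```bash
python3 - <<'E'
from h import *
goal((.5745,.0475,.236),.105)
E
```

```text
row [0.0019, 0.0572, 0.3023] [0.1801, -0.0014, -0.004] rows>= 7.4 jawyaw 0.285 q6 0.23
```

Request:
jog_arm:
  steps:
    - [[0.0,0.0572,0.3023,0.18,0,0],[0.0,0.0572,0.3023,0.18,0,0],[0.0,0.0572,0.3023,0.18,0,0],[0.0,0.0572,0.3023,0.18,0,0],[0.0,0.0572,0.3023,0.18,0,0],[0.0,0.0572,0.3023,0.18,0,0],[0.0,0.0572,0.3023,0.18,0,0],[0.0,0.0572,0.3023,0.18,0,0],[0.02,0.0572,0.3023,0.18,0,0],[0.03,0.0572,0.3023,0.18,0,0],[0.03,0.0572,0.3023,0.18,0,0],[0.03,0.0572,0.3023,0.18,0,0]]

```text
clock: 15.85
ee_pos: [0.5734, 0.0479, 0.2047]
ee_rot: [1.13, 1.26, -1.133]
contact_force: [0.6, -0.9, -1.7]
grip_width: 0.0276
```

```bash
python3 - <<'E'
from h import *
T=snap('top');S=snap('side')
c,n=np.cos(.105),np.sin(.105); e=arm.read_state()['ee_pos']; zb=e[2]-.096; print(e,zb)
def rect(x,y,a,b,z): return [(x+c*p-n*q,y+n*p+c*q,z) for p,q in((-a,-b),(a,-b),(a,b),(-a,b))]
out=[]
for s,r in((S,(270,135,380,260)),(T,(240,165,350,265))):
    im=cv2.resize(cv2.convertScaleAbs(s['pixels'],alpha=1.5)[r[1]:r[3],r[0]:r[2]],None,fx=5,fy=5,interpolation=0)[:, :550]
    for P,col in((rect(.5745,.0475,.031,.049,.09),(255,0,0)),(rect(e[0],e[1],.014,.032,zb),(0,255,0)),(rect(e[0],e[1],.014,.032,zb+.08),(255,255,0))):
        cv2.polylines(im,[((proj(s,P)-np.array(r[:2])+.5)*5).astype(np.int32)],True,col)
    out.append(cv2.resize(im,(390,480)))
cv2.imwrite('pics/over.png',np.hstack(out)[...,::-1])
goal((.5745,.0475,.21),.105)
E
```

```text
[0.57407834 0.04801577 0.20608372] 0.11008371807545397
row [-0.0039, 0.0004, 0.0006] [0.0012, -0.0001, -0.0001] rows>= 0.1 jawyaw 0.106 q6 -0.14
```

View pics/over.png

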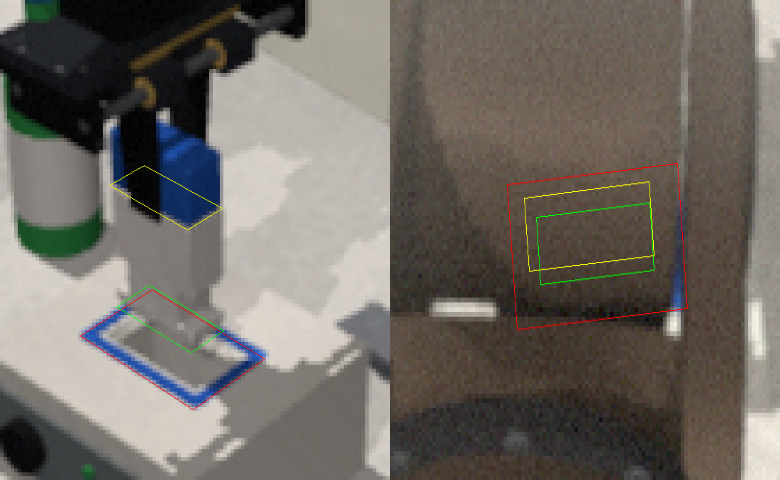

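The cap edges in the side view (crop (188,229) and (221,208)) coincide with the prediction, and the frame outline fits. So it is aligned within 1–2 mm, and I'll insert it gently.

Request:
jog_arm:
  steps:
    - [[0.008,0.0003,0.0005,0,0,0],[0.016,0.0003,0.0005,0,0,0],[0.018,0.0003,0.0005,0,0,0],[0.02,0.0003,0.0005,0,0,0],[0.022,0.0003,0.0005,0,0,0],[0.024,0.0003,0.0005,0,0,0]]

```text
clock: 16.45
ee_pos: [0.5746, 0.0467, 0.1817]
ee_rot: [1.132, 1.257, -1.131]
contact_force: [1.3, 0.1, -2.0]
grip_width: 0.0281
```

Request:
jog_arm:
  steps:
    - [[0.001,0,0,0,0,0],[0.002,0,0,0,0,0],[0.003,0,0,0,0,0]]

```text
clock: 16.7
ee_pos: [0.5746, 0.0467, 0.1787]
ee_rot: [1.132, 1.257, -1.131]
contact_force: [-0.3, -0.0, -2.3]
grip_width: 0.0276
```

Request:
jog_arm:
  steps:
    - [[0.0012,0,0,0,0,0],[0.0024,0,0,0,0,0],[0.0036,0,0,0,0,0]]

```text
clock: 16.95
ee_pos: [0.5746, 0.0467, 0.1751]
ee_rot: [1.132, 1.257, -1.131]
contact_force: [0.2, -0.3, -2.6]
grip_width: 0.0282
```

Request:
jog_arm:
  steps:
    - [[0.0012,0,0,0,0,0],[0.0024,0,0,0,0,0],[0.0036,0,0,0,0,0]]

```text
clock: 17.2
ee_pos: [0.5746, 0.0467, 0.1714]
ee_rot: [1.132, 1.257, -1.131]
contact_force: [-0.1, -0.4, -2.9]
grip_width: 0.0277
```

Request:
jog_arm:
  steps:
    - [[0.002,0,0,0,0,0],[0.004,0,0,0,0,0],[0.006,0,0,0,0,0],[0.008,0,0,0,0,0],[0.01,0,0,0,0,0]]

```text
clock: 17.62
ee_pos: [0.5745, 0.0467, 0.1613]
ee_rot: [1.132, 1.257, -1.132]
contact_force: [0.3, 0.1, -2.0]
grip_width: 0.028
```

Request:
jog_arm:
  steps:
    - [[0.002,0,0,0,0,0],[0.004,0,0,0,0,0],[0.006,0,0,0,0,0],[0.008,0,0,0,0,0],[0.01,0,0,0,0,0],[0.012,0,0,0,0,0],[0.014,0,0,0,0,0]]

```text
clock: 18.2
ee_pos: [0.5746, 0.0467, 0.1474]
ee_rot: [1.132, 1.257, -1.131]
contact_force: [-0.3, -0.0, -2.1]
grip_width: 0.0278
```

Request:
jog_arm:
  steps:
    - [[0.001,0,0,0,0,0],[0.002,0,0,0,0,0],[0.003,0,0,0,0,0],[0.004,0,0,0,0,0]]

```text
clock: 18.53
ee_pos: [0.5746, 0.0467, 0.1435]
ee_rot: [1.132, 1.257, -1.131]
contact_force: [0.4, 0.6, -2.5]
grip_width: 0.0279
```

Request:
jog_arm:
  steps:
    - [[0.001,0,0,0,0,0],[0.002,0,0,0,0,0],[0.0025,0,0,0,0,0]]

```text
clock: 18.78
ee_pos: [0.5745, 0.0467, 0.141]
ee_rot: [1.132, 1.257, -1.131]
contact_force: [-1.1, -0.3, 2.4]
grip_width: 0.0278
```

Request:
jog_arm:
  steps:
    - [[0,0,0,0,0,0],[0,0,0,0,0,0],[0,0,0,0,0,0],[0,0,0,0,0,0],[0,0,0,0,0,0],[-0.01,0,0,0,0,0],[-0.03,0,0,0,0,0],[-0.06,0,0,0,0,0],[-0.06,0,0,0,0,0]]
  gripper: 0.65

```text
clock: 19.53
ee_pos: [0.5763, 0.0467, 0.2064]
ee_rot: [1.134, 1.251, -1.127]
contact_force: [-0.0, 0.3, -0.7]
grip_width: 0.0617
```

Request:
jog_arm:
  steps:
    - [[0,0,0,0,0,0],[0,0,0,0,0,0],[0,0,0,0,0,0],[0,0,0,0,0,0],[0,0,0,0,0,0],[0,0,0,0,0,0],[0,0,0,0,0,0]]
  gripper: 0

```text
clock: 20.12
ee_pos: [0.5745, 0.0467, 0.2007]
ee_rot: [1.131, 1.258, -1.132]
contact_force: [-0.4, -0.1, 0.2]
grip_width: 0.0206
```

```bash
python3 - <<'E'
from h import *
goal((.5745,.0475,.1815),.105)
E
```

```text
row [0.0192, 0.0001, -0.0008] [-0.0, -0.0002, 0.0006] rows>= 0.5 jawyaw 0.105 q6 -0.14
```

Request:
jog_arm:
  steps:
    - [[0,0,-0.0008,0,0,0],[0,0,-0.0008,0,0,0],[0,0,-0.0008,0,0,0],[0.009,0,-0.0008,0,0,0],[0.018,0,-0.0008,0,0,0],[0.0192,0,-0.0008,0,0,0],[0.0204,0,-0.0008,0,0,0],[0.0216,0,-0.0008,0,0,0],[0.0228,0,-0.0008,0,0,0],[0.024,0,-0.0008,0,0,0],[0.0252,0,-0.0008,0,0,0],[0.0264,0,-0.0008,0,0,0],[0.0276,0,-0.0008,0,0,0],[0.0288,0,-0.0008,0,0,0],[0.03,0,-0.0008,0,0,0]]

```text
clock: 21.37
ee_pos: [0.5745, 0.0475, 0.171]
ee_rot: [1.132, 1.257, -1.131]
contact_force: [0.1, 0.0, 3.5]
grip_width: 0.0007
```

Request:
jog_arm:
  steps:
    - [[0.0012,0,0,0,0,0],[0.0024,0,0,0,0,0],[0.0036,0,0,0,0,0],[0.0048,0,0,0,0,0],[0.006,0,0,0,0,0],[0.0072,0,0,0,0,0],[0.0084,0,0,0,0,0],[0.0096,0,0,0,0,0]]

```text
clock: 22.03
ee_pos: [0.5745, 0.0475, 0.1614]
ee_rot: [1.132, 1.257, -1.131]
contact_force: [-0.1, -0.0, 5.7]
grip_width: 0.0005
```

Request:
jog_arm:
  steps:
    - [[0.0012,0,0,0,0,0],[0.0024,0,0,0,0,0],[0.0036,0,0,0,0,0],[0.0048,0,0,0,0,0],[0.006,0,0,0,0,0],[0.0072,0,0,0,0,0]]

```text
clock: 22.53
ee_pos: [0.5746, 0.0475, 0.1544]
ee_rot: [1.132, 1.257, -1.131]
contact_force: [-1.1, 0.0, 6.8]
grip_width: 0.0003
```

Request:
jog_arm:
  steps:
    - [[0.001,0,0,0,0,0],[0.002,0,0,0,0,0],[0.003,0,0,0,0,0],[0.004,0,0,0,0,0],[0.005,0,0,0,0,0],[0.006,0,0,0,0,0]]

```text
clock: 23.03
ee_pos: [0.5746, 0.0475, 0.1484]
ee_rot: [1.132, 1.257, -1.131]
contact_force: [-0.3, -0.3, 7.4]
grip_width: 0.0006
```

Request:
jog_arm:
  steps:
    - [[0.0007,0,0,0,0,0],[0.0014,0,0,0,0,0],[0.0021,0,0,0,0,0],[0.0028,0,0,0,0,0]]

```text
clock: 23.37
ee_pos: [0.5747, 0.0475, 0.1457]
ee_rot: [1.132, 1.256, -1.131]
contact_force: [-1.1, 0.3, 7.5]
grip_width: 0.0006
```

Request:
jog_arm:
  steps:
    - [[0.0006,0,0,0,0,0],[0.0012,0,0,0,0,0]]

```text
clock: 23.53
ee_pos: [0.5747, 0.0475, 0.1445]
ee_rot: [1.132, 1.256, -1.131]
contact_force: [-0.6, 0.7, 7.1]
grip_width: 0.0006
```

Request:
jog_arm:
  steps:
    - [[0.0005,0,0,0,0,0],[0.0009,0,0,0,0,0]]

```text
clock: 23.7
ee_pos: [0.5748, 0.0475, 0.1438]
ee_rot: [1.132, 1.256, -1.131]
contact_force: [-1.0, -0.5, 11.8]
grip_width: 0.0004
```

Request:
jog_arm:
  steps:
    - [[0.0004,0,0,0,0,0]]

```text
clock: 23.78
ee_pos: [0.5749, 0.0475, 0.1436]
ee_rot: [1.132, 1.256, -1.13]
contact_force: [-1.9, 0.2, 14.0]
grip_width: 0.0005
```

Same stop height as before. One more small nudge, then release slowly.

Request:
jog_arm:
  steps:
    - [[0.0004,0,0,0,0,0]]

```text
clock: 23.87
ee_pos: [0.575, 0.0475, 0.1435]
ee_rot: [1.132, 1.255, -1.13]
contact_force: [-1.7, 0.7, 15.9]
grip_width: 0.0003
```

Request:
jog_arm:
  steps:
    - [[-0.002,0,0,0,0,0],[-0.005,0,0,0,0,0],[-0.008,0,0,0,0,0],[-0.011,0,0,0,0,0],[-0.014,0,0,0,0,0],[-0.017,0,0,0,0,0],[-0.025,0,0,0,0,0],[-0.05,0,0,0,0,0],[-0.09,0,0,0,0,0],[-0.12,0,0,0,0,0],[-0.12,0,0,0,0,0]]

```text
clock: 24.78
ee_pos: [0.576, 0.0475, 0.2685]
ee_rot: [1.135, 1.251, -1.126]
contact_force: [0.4, 0.0, 0.1]
grip_width: 0.0004
```

```bash
python3 - <<'E'
from h import *
S=snap('side','fin.png'); a=S['pixels'][120:480,240:520].copy(); a=cv2.convertScaleAbs(a,alpha=1.5)
im=cv2.resize(a,None,fx=1.6,fy=1.6)
for z,col in((.14,(255,0,0)),(.16,(0,255,0))):
    c,n=np.cos(.105),np.sin(.105);P=[(.5745+c*p-n*b,.0475+n*p+c*b,z) for p,b in((-.014,-.032),(.014,-.032),(.014,.032),(-.014,.032))]
    cv2.polylines(im,[((proj(S,P)-np.array([240,120])+.5)*1.6).astype(np.int32)],True,col)
cv2.imwrite('pics/fin2.png',im[...,::-1])
print(arm.read_state()['contact_force'],arm.read_state()['ee_pos'])
E
```

```text
[ 0.07139459 -0.2525053  -0.78212041] [0.57522058 0.04752724 0.26553413]
```

View pics/fin2.png

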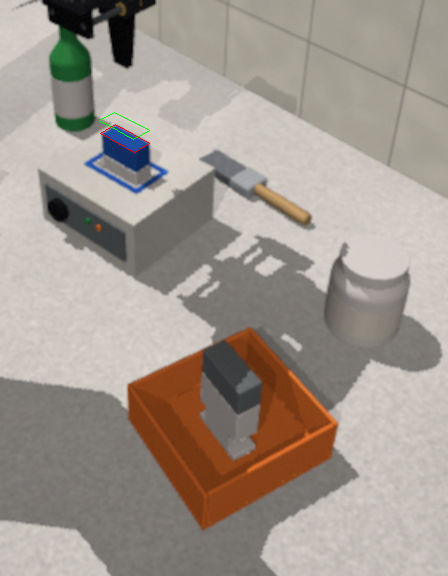

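The fresh cartridge is held down, with its top on the z = 0.14 outline at (125,138). The spent one stands in the crate at (230,390), and the bottle, tub and brush are where they were.

```bash
python3 -c "
from h import *
print(arm.sign_off())"
```

```text
the job is handed in; nothing more can be done
None
```

The cartridge is changed and the job is handed in; `arm.sign_off()` reports no verdict, so the result rests on my own checks.

- **Empty cartridge:** I pressed it slowly to the end stop (last reading 15 N, then a final 0.3 mm). The picture showed it popped right up, so I lifted it out and stood it upright in the crate.
- **Full cartridge:** It slid into the slot with no resistance. I pressed it to the same stop height (about 16 N) and let go, and the catch held it.
- **Last checks:** The final side picture shows the full cartridge's top about 50 mm above the unit, so the carriage is held about 20 mm down. The empty one is standing in the crate. The gripper is clear of everything, with the force reading near zero.
- **Bottle, tub and brush:** They look unmoved in the pictures; I did not re-measure their positions.
- **Disagreements:**
  - My first colour-based fit of the slot frame differed by about 10 mm between the two cameras. I corrected it by hand against an overlay before moving.
  - The full cartridge's outline was about 1 pixel off before I grasped it. That did no harm.
  - Setting the empty cartridge down in the crate briefly read about 20 N on the tool, against the crate and not the dosing unit.

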